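Gather the watercolour pans in the tray's red corner and hold it there

TASK

Get the loose watercolour pans ready to be checked under the sorting light. First set the light's orange dimmer lever to half, straight up at the green mark; then pick the tray up by its wooden handle, lift it clear of everything, and tip it so that all four pans slide together into the red-marked corner, without touching or spilling the pans. Finish while holding the tray still in the air, tilted with the red corner lowest, and leave the brush cup, ink jar and boxes where they are.

Things in the scene. Friction and masses are not known exactly. Their poses are not given: they have to be found in the camera images.
- dimmer (a joint): angle of the light's dimmer lever about its level hinge (the lamp's y axis), rad: 0 = off, leaning 0.7 rad from upright towards the lamp's -x side (its front, towards the robot); 0.7 = half, straight up at the green mark; 1.4 = full, leaning 0.7 rad to the lamp's +x. It is held by light friction (about 1 N at the knob) and stays where it is left
- dimmer_tip (a point): centre of the orange ball knob, 26 mm in diameter, at the end of the 10 mm lever rod, 85 mm from the hinge
- dimmer_hinge (a point): middle of the lever's hinge, fixed to the lamp, 36 mm above the table; its axes are the lamp's
- lamp: low LED sorting light fixed to the table: grey foot 110 x 100 x 30 mm with a dark drum (radius 30 mm, 50 mm long, top 66 mm above the table) round the lever's hinge, and behind it, 80 to 110 mm to the lamp's +x, an aluminium light bar with a white glowing strip, 240 mm long and 62 mm high. Origin: table level below the hinge; x runs from the front to the light bar, z up
- tray: loose open metal tray, outside 190 (its x) x 150 (its y) x 40 mm high, walls and floor 4 mm, 0.35 to 0.55 kg with what it holds, smooth inside: pans start to slide on it at about 10 to 14 degrees of tilt, and need some 25 to 30 degrees to slide along a wall into a corner. Origin: centre of its underside, z up when level. A wooden handle bar runs along its y above the middle on two end posts. The marked corner, painted red inside and out, is at its +x +y
- tray_grip (a point): centre of the tray's wooden handle bar, 101 mm above the tray's underside; the bar is 14 mm thick (tray's x), 18 mm high and 142 mm long between the posts (tray's y), free on both sides and above; 88 mm clear between it and the tray's floor. Axes as the tray's
- red_corner (a point): inner corner of the tray's floor at the red marking (tray +91, +71, +4 mm)
- pan_blue_mid (a point): centre of the blue watercolour pan, a loose white block 30 x 20 x 12 mm with a blue top, 14 g, lying in the tray
- pan_yellow_mid (a point): centre of the yellow watercolour pan, a loose white block 30 x 20 x 12 mm with a yellow top, 14 g, lying in the tray
- pan_green_mid (a point): centre of the green watercolour pan, a loose white block 30 x 20 x 12 mm with a green top, 14 g, lying in the tray
- pan_purple_mid (a point): centre of the purple watercolour pan, a loose white block 30 x 20 x 12 mm with a purple top, 14 g, lying in the tray
- pan_blue: the blue pan itself; origin at the centre of its underside
- pan_yellow: the yellow pan itself; origin at the centre of its underside
- pan_green: the green pan itself; origin at the centre of its underside
- pan_purple: the purple pan itself; origin at the centre of its underside
- brush_cup: bystander: blue cup 68 mm wide, 100 mm high, with brushes up to 170 mm high; origin at the centre of its underside
- ink: bystander: amber ink jar 48 mm wide, 75 mm high; origin at the centre of its underside
- boxes: bystander: yellow box 70 x 160 x 40 mm with a pink box on top, 70 mm high in all; origin at the centre of its underside

How it is judged (in metres and radians):
On the way, in this order (a step that is already met when the one before it is completed fails the run):
1. the dimmer lever stands at half (within 8 degrees of straight up) (value of joint dimmer between 0.56 and 0.84 rad), for 0.3 s.
2. the tray is lifted clear of the table by the gripper (height (world z) of tray_grip above 0.135 m and height (world z) of red_corner above 0.025 m and contact force between the fingers and tray above 1 N), for 0.2 s.
At the end, for the whole second after the job is handed in: The gripper holds the tray still in the air, touching nothing else: red corner 30 mm or more above the table and lowest, tilt 14 degrees or more; all four pans at rest within 85 mm (centres) of the red inner corner; dimmer lever within 8 degrees of upright; bystanders not shifted 20 mm (all of step 1 and contact force between the fingers and tray above 1 N and height (world z) of red_corner above 0.03 m and angle between tray's own z axis and vertical above 0.25 rad and linear speed of tray below 0.03 m/s and angular speed of tray below 0.15 rad/s and contact force between tray and lamp below 0.3 N and contact force between tray and brush_cup below 0.3 N and contact force between tray and ink below 0.3 N and contact force between tray and boxes below 0.3 N and distance between each of pan_blue_mid, pan_yellow_mid, pan_green_mid, pan_purple_mid and red_corner below 0.085 m and linear speed of each of pan_blue, pan_yellow, pan_green, pan_purple below 0.05 m/s and angle between tray's own x axis and vertical above 1.65 rad and angle between tray's own y axis and vertical above 1.65 rad); the arm keeps its last pose, push and grip.
It fails at once if a pan is touched by the gripper (contact force between any of the arm, the fingers and pan_blue above 0.2 N or contact force between any of the arm, the fingers and pan_yellow above 0.2 N or contact force between any of the arm, the fingers and pan_green above 0.2 N or contact force between any of the arm, the fingers and pan_purple above 0.2 N).
It fails at once if a pan has left the tray (z of any of pan_blue_mid, pan_yellow_mid, pan_green_mid, pan_purple_mid in the frame of tray below -0.005 m or z of any of pan_blue_mid, pan_yellow_mid, pan_green_mid, pan_purple_mid in the frame of tray above 0.075 m).
It fails at once if the brush cup, ink jar or boxes are shifted by more than 20 mm (distance of any of brush_cup, ink, boxes from where it was at the start of the episode above 0.02 m).
It also fails if it takes over 48 s, if anything falls off the work surface, if the arm or the gripper's body presses on something with over 40 N, if the wrist force passes 120 N, or if a joint passes its speed limit or range.

ROBOT

A 6-joint arm with a two-finger parallel gripper is mounted at the origin on the work surface. World frame = base frame: x ahead of the robot, y to its left, z up, the work surface at z = 0. Lengths are in mm, angles in rad, forces in N, time in s.
With the tool pointing down it reaches from about 425 to 950 mm from the base axis. Payload 3.5 kg.
Tool frame: the origin (TCP) lies between the finger pads; the fingertips stand r.finger_overhang ahead of it and the grasp point (between the pads) lies 6 mm ahead of it (r.finger_overhang is the distance from the TCP to the fingertips, in mm); z points along the fingers, y is the line along which they close (so a half turn about z gives the same grasp; the last joint's range is limited). The gripper opens to 85 mm and grips with 20 to 120 N. Pads are 22 mm wide; open, the fingers measure 114 mm over their backs; the gripper's body (76 mm by 85 mm) begins 54 mm behind the grasp point. The pads swing forward as they close: fully open they stand 13 mm farther back than shut.
Start: joints at [1.134, 0.286, 1.577, -0, 1.279, -0.15], TCP at [190.91, 647.425, 234.025] pointing down, gripper open.
Joint ranges: [-2.77, 2.77], [-0.9, 2.22], [0.21, 2.48], [-1.53, 4.67], [0.24, 2.81], [-2.84, 2.84]. Speed limits (rad/s): [2.79, 2.79, 3.14, 3.14, 3.14, 3.14].

INTERFACE

Orientations are given as a unit quaternion [x, y, z, w].
In Python, from workcell import r gives the robot as it stands.
- The arm moves only by the tool jog_arm, never from a script. Its argument "increments" is a list of rows, each a list of 6 numbers: the shift along the tool's x, y, z in mm, then the turn, a rotation vector about the tool's x, y, z in rad. In form: [[tx, ty, tz, rx, ry, rz], ...]. A call has exactly 5 rows; each row shifts and turns the commanded pose from where the row before left it, along the tool's axes as they then stand; what a row does not reach is not made up. A row lasts 1/12 s, in which the tool goes at most 41.7 mm and 7.16 degrees, less where a joint would pass 70% of its speed; a pose out of reach is approached as far as the arm can. A call with a gripper value outside its range is refused whole. "claw" is the opening, from 0 (shut) to 1 (fully open), set as the call begins (left out, the last holds). The fingers move at their own pace and stop on an object; "newtons" is the grip in N (left out, the last holds). Time passes only in rows, so rows that do not move let the fingers close, or fill a call up. It gives the time, the measured TCP pose, the force, the opening and the grip force at its end, in the units of the state.
- r.get_state(): the state, without advancing time (a new reading comes with each control period).
- r.grab_frame(name): name is "scene" or "top"; returns a dict with "image" (480x640x3 uint8, red, green, blue), "depth" (480x640 float32, mm along the optical axis (not along the pixel's ray), 0 where there is no reading), "vfov" (degrees; the focal length in pixels is half the picture's height over the tangent of half this angle, whatever the lens; pixels are square), "cx", "cy" (the principal point, pixels), "R" (3x3) and "t" (3): a world point X has camera coordinates R X + t. Camera axes: x right, y down, z forward; pixel columns grow to the right and rows downward; lengths in mm; the calibration is good to about 2 mm. A picture is of the moment at which its call begins.
- r.close_job(): hands the job in; it is judged then, once.
Trained networks look in a picture, given as the dict that the camera call returned (one of the last four; its "shot" number tells which), for a name from the list of things; names that differ only in an ending like _2 or _b are one class to them, and where a whole thing is asked for, a point or a joint stands for the part that bears it (a point fixed in the world has none). Each returns a list of dicts, best first, with "conf" (0 to 1); they miss things now and then, are a little off and sometimes report something else, mostly with a low value. They report only what shows in the picture. A call takes as long as a camera call.
- r.trace(picture, name): "mask" (480x640 bool, what is visible of it) and "at" ([column, row] in pixels, amid what is visible of it).
The state is a dict: "time_s": time; "joint_positions": joint angles; "qd": joint speeds; "joint_torque": joint torques, N m; "ee_pos": TCP position; "tcp_rot": TCP orientation; "contact_force": force on the tool from outside, world axes, zero at the start; "moment": the same for the moment, N m; "gripper_width": opening from 0.0 (shut) to 1.0 (fully open); "finger_force": force on a finger pad.
Only numpy, scipy, OpenCV 4.12 (cv2) and the standard library are available. Lean on these libraries where they do the work, as an engineer would, in place of code of your own. Each camera call takes 0.05 s, during which the arm holds its last target. There are 200 camera calls.

## Working session

There is one attempt and no reset: what is moved stays moved. The work goes in short steps, Python scripts to look and compute and a tool call to move; the robot and the scene stay as the last step left them, time stands still between calls to the robot, and variables do not carry over. Pictures are saved under pics/ and viewed, at most 10 in all, crops included, and the job is handed in when it is done.

Besides the shell and the picture viewer there is one more tool, called after "Emit:" by a JSON object that holds its "method" and its "body". jog_arm: Moves the arm, as the interface text tells. Its arguments: {"type":"object","properties":{"increments":{"type":"array","items":{"type":"array","items":{"type":"number"}}},"claw":{"type":"number"},"newtons":{"type":"number"}},"required":["increments"]}

```bash
mkdir -p pics; cat > h.py <<'E'
import numpy as np, cv2
from workcell import r
def world(p,mask):
    v,u=np.nonzero(mask&(p["depth"]>0)); z=p["depth"][v,u]
    f=240/np.tan(np.radians(p["vfov"])/2)
    c=np.stack([(u-p["cx"])/f*z,(v-p["cy"])/f*z,z],1)
    return (c-np.array(p["t"]))@np.array(p["R"])
def save(p,n): cv2.imwrite(f"pics/{n}.png",cv2.cvtColor(p["image"],cv2.COLOR_RGB2BGR))
E
python3 - <<'E'
from h import *
np.set_printoptions(precision=1,suppress=True)
s=r.get_state(); print(s["ee_pos"],s["tcp_rot"],r.finger_overhang,s["time_s"])
for c in("scene","top"):
    p=r.grab_frame(c); save(p,c+"0")
    print(c,np.array(p["R"]).tolist() if 0 else -np.array(p["R"]).T@np.array(p["t"]))
    for n in("dimmer_tip","dimmer","lamp","tray","tray_grip","red_corner","pan_blue","pan_yellow","pan_green","pan_purple","brush_cup","ink","boxes"):
        for d in r.trace(p,n)[:1]:
            w=world(p,d["mask"])
            print(n,round(d["conf"],2),d["at"],len(w), np.median(w,0) if len(w) else"", np.percentile(w,[2,98],axis=0).ravel() if len(w) else "")
E
```

```text
[190.6 646.9 232.6] [ 0.1  1.  -0.  -0. ] 25.0 0.0
scene [938.6 264.1 863.3]
dimmer_tip 0.74 [481.3, 331.1] 400 [543.1 256.7 106.7] [489.9 240.9  -1.2 565.4 266.2 119.3]
dimmer 0.83 [482.9, 329.4] 342 [543.9 256.7 109.5] [524.7 243.3  64.4 565.  265.8 119.3]
lamp 0.78 [462.2, 396.9] 8965 [636.8 279.3  51.5] [530.6 199.4   6.6 715.4 406.  107.7]
tray 0.72 [321.9, 244.4] 6884 [564.2 -73.7   5.6] [ 453.2 -171.3    0.7  666.7   29.4  110.3]
tray_grip 0.69 [320.9, 245.3] 6773 [564.7 -74.1   5.5] [ 453.3 -170.6    0.7  667.1   31.1  110.3]
red_corner 0.8 [321.6, 244.1] 6736 [564.7 -74.3   5.5] [ 453.2 -170.5    0.7  667.8   27.7  110.3]
pan_blue 0.53 [338.5, 273.2] 150 [586.7  -9.1  15.7] [576.5 -23.8   7.4 594.5   3.4  20.1]
pan_yellow 0.74 [304.3, 276.7] 163 [627.6 -55.3  16.1] [613.9 -70.5   4.  637.5 -37.4  19.3]
pan_green 0.75 [344.7, 250.2] 132 [539.9 -34.7  15.8] [525.6 -44.1  10.4 553.5 -26.3  18.9]
pan_purple 0.64 [306.1, 273.2] 169 [628.2 -53.6  16.1] [614.6 -68.3   4.2 646.  -33.1  39.6]
brush_cup 0.89 [189.7, 159.7] 1776 [ 629.1 -374.6   81.7] [ 591.7 -417.3    3.2  653.7 -354.
[... 736 characters left out ...]
  5.2] [ 460.9 -164.9    0.4  661.8   27.8  111.2]
pan_blue 0.56 [306.4, 245.8] 115 [583.  -10.7  16.5] [574.7 -23.5  13.1 591.8   4.1  20.7]
pan_yellow 0.53 [324.2, 226.6] 132 [627.7 -49.4  16.4] [615.8 -64.2   3.9 642.3 -36.4  20.6]
pan_green 0.4 [316.0, 273.6] 43 [528.2 -36.   17. ] [523.9 -42.4  13.  536.4 -27.2  19.2]
pan_purple 0.51 [334.8, 299.1] 167 [475.8 -73.3  16. ] [461.4 -85.7   2.1 490.7 -62.7  20.2]
brush_cup 0.75 [492.3, 222.1] 1464 [ 623.6 -383.2   80.4] [ 590.  -444.5   -0.1  668.3 -351.9  166.8]
ink 0.58 [235.4, 343.7] 545 [392.4 122.4  74.2] [371.7 105.   19.6 412.5 147.2  78.3]
boxes 0.98 [322.7, 163.5] 2813 [752.5 -44.2  60.4] [ 727.4 -118.9    2.2  794.    33.5   73.4]
```

View pics/scene0.png

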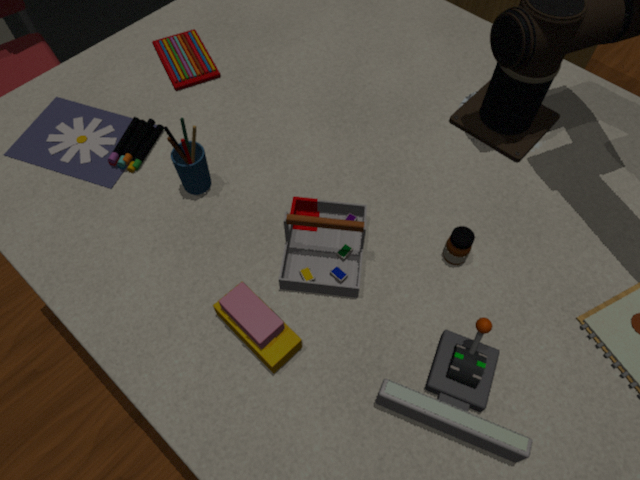

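View pics/top0.png

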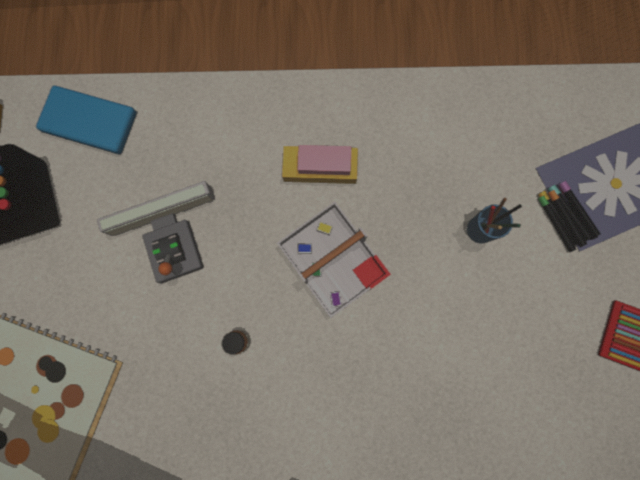

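```bash
python3 - <<'E'
from h import *
np.set_printoptions(precision=3,suppress=True)
s=r.get_state(); print(np.array(s["tcp_rot"]))
from scipy.spatial.transform import Rotation as Ro
print(Ro.from_quat(s["tcp_rot"]).as_matrix())
for c in("scene","top"):
    p=r.grab_frame(c)
    for n in ("tray","lamp","dimmer"):
        d=r.trace(p,n)
        if not d: continue
        full=np.ones((480,640),bool)
        w=world(p,full)
        if n=="tray":
            h=w[(w[:,2]>95)&(w[:,2]<118)&(abs(w[:,0]-560)<120)&(abs(w[:,1]+72)<120)]
            R=cv2.minAreaRect(h[:,:2].astype(np.float32)); print(c,"handle",len(h),R, h.mean(0))
            h=w[(w[:,2]>34)&(w[:,2]<46)&(abs(w[:,0]-560)<130)&(abs(w[:,1]+72)<130)]
            print("rim",len(h),cv2.minAreaRect(h[:,:2].astype(np.float32)))
            im=p["image"].astype(int); m=(im[...,0]>130)&(im[...,1]<80)&(im[...,2]<80)
            g=world(p,m); g=g[(abs(g[:,0]-560)<130)&(abs(g[:,1]+72)<130)]
            print("red",len(g),g.mean(0) if len(g) else"", g.max(0) if len(g) else "")
        if n=="lamp":
            h=w[(w[:,2]>56)&(w[:,2]<68)&(w[:,0]>600)&(w[:,0]<760)&(w[:,1]>120)]
            print("bar",len(h),cv2.minAreaRect(h[:,:2].astype(np.float32)))
        if n=="dimmer":
            h=w[(w[:,2]>78)&(w[:,2]<130)&(w[:,0]>480)&(w[:,0]<600)&(w[:,1]>200)&(w[:,1]<300)]
            print("knob",len(h),h.mean(0),h.min(0),h.max(0))
E
```

```text
[ 0.143  0.99  -0.    -0.   ]
[[-0.959  0.283 -0.   ]
 [ 0.283  0.959 -0.   ]
 [ 0.    -0.    -1.   ]]
scene handle 846 ((558.6898803710938, -70.9238052368164), (24.006103515625, 149.77874755859375), 35.95396423339844) [561.256 -69.053 106.434]
rim 840 ((558.6246948242188, -71.67543029785156), (194.91783142089844, 151.5374755859375), 35.794193267822266)
red 0  
bar 3165 ((637.78955078125, 290.08563232421875), (97.38935089111328, 239.73605346679688), 19.56676483154297)
knob 298 [541.117 254.62  106.196] [523.143 240.664  78.127] [557.956 265.786 121.038]
top handle 627 ((558.4816284179688, -68.24362182617188), (21.408994674682617, 149.7549591064453), 35.59772491455078) [558.236 -68.556 109.36 ]
rim 710 ((558.9251098632812, -68.92002868652344), (192.01492309570312, 151.45413208007812), 35.620689392089844)
red 563 [ 531.486 -146.67    12.066] [ 564.186 -111.973   46.836]
bar 1959 ((679.9193725585938, 404.036376953125), (433.7818603515625, 153.6454315185547), 88.94062042236328)
knob 167 [535.754 254.192 111.147] [522.6   243.195  78.121] [559.488 267.533 122.894]
```

The scene picture shows the lever knob at (484,325), leaning toward the robot. The tray's red corner is at about (305,213), nearest the brush cup. In the top picture, red is at (370,272), the handle runs from (303,277) to (364,233), and the knob is at (165,268). Next I'll refine the lamp pose and work out the first move.

```bash
cat >> h.py <<'E'
from scipy.spatial.transform import Rotation as Ro
def go(pos,yaw=None,Rt=None):
    "tool-frame shift (for the grasp point 6 mm ahead -> pos) and turn; print totals"
    s=r.get_state(); R=Ro.from_quat(s["tcp_rot"])
    if Rt is None:
        y=np.array([np.cos(yaw),np.sin(yaw),0]); z=np.array([0,0,-1.]); Rt=Ro.from_matrix(np.stack([np.cross(y,z),y,z],1))
    tcp=np.array(pos)-6*Rt.as_matrix()[:,2]
    print("shift",R.inv().apply(tcp-s["ee_pos"]).round(1),"turn",(R.inv()*Rt).as_rotvec().round(3),"turned shift",Rt.inv().apply(tcp-s["ee_pos"]).round(1),"t",s["time_s"])
E
python3 - <<'E'
from h import *
np.set_printoptions(precision=3,suppress=True)
for c in("scene","top"):
    p=r.grab_frame(c); w=world(p,np.ones((480,640),bool))
    b=w[(w[:,2]>57)&(w[:,2]<68)&(w[:,0]>580)&(w[:,0]<740)&(w[:,1]>150)&(w[:,1]<430)]
    lx=np.array([.942,.335]); a=b[:,:2]@lx
    b=b[a>a.max()-38]
    R=cv2.minAreaRect(b[:,:2].astype(np.float32)); print(c,"bar",len(b),R)
    f=w[(w[:,2]>25)&(w[:,2]<33)&(w[:,0]>480)&(w[:,0]<680)&(w[:,1]>180)&(w[:,1]<340)]
    print("foot",len(f),cv2.minAreaRect(f[:,:2].astype(np.float32)))
    im=p["image"].astype(int); m=(im[...,0]>150)&(im[...,1]<120)&(im[...,2]<80)&(im[...,0]-im[...,1]>60)
    k=world(p,m); k=k[(k[:,0]>480)&(k[:,0]<600)&(k[:,1]>200)&(k[:,1]<300)&(k[:,2]>80)]
    A=np.c_[2*k,np.ones(len(k))]
    from scipy.optimize import least_squares
    q=least_squares(lambda x:np.linalg.norm(k-x,axis=1)-13,k.mean(0)-[0,0,8],loss="soft_l1").x
    print("knob",len(k),q)
go([536,254,180],np.radians(109.6))
E
```

```text
scene bar 3068 ((668.8486328125, 301.01605224609375), (31.560462951660156, 239.50714111328125), 19.532108306884766)
foot 2462 ((605.4498291015625, 278.508544921875), (165.2322998046875, 100.09818267822266), 19.587779998779297)<stdin>:15: RuntimeWarning: Mean of empty slice.
  ret = um.true_divide(
Traceback (most recent call last):
ValueError: Initial guess is outside of provided bounds
```

```bash
python3 - <<'E'
from h import *
np.set_printoptions(precision=3,suppress=True)
p=r.grab_frame("scene")
d=r.trace(p,"dimmer")[0]; k=world(p,d["mask"]); k=k[k[:,2]>97]
from scipy.optimize import least_squares
print(least_squares(lambda x:np.linalg.norm(k-x,axis=1)-13,np.array([536,254,107.]),loss="soft_l1").x)
go([536,254,160],np.radians(109.6))
E
```

```text
[534.076 253.108 105.67 ]
shift [-442.3 -279.7   68. ] turn [-0.    -0.    -0.629] turned shift [-193.1 -486.4   68. ] t 1.95
```

Emit:
{"method": "jog_arm", "body": {"increments": [[-29.5, -18.6, 0, 0, 0, 0], [-29.5, -18.6, 0, 0, 0, 0], [-29.5, -18.6, 0, 0, 0, 0], [-29.5, -18.6, 0, 0, 0, 0], [-29.5, -18.6, 0, 0, 0, 0]], "claw": 1}}

```text
time_s: 2.37
ee_pos: [306.8, 515.3, 234.1]
tcp_rot: [0.143, 0.99, 0.0, 0.0]
contact_force: [0.7, 0.5, 0.4]
gripper_width: 0.999
finger_force: 0.0
```

Emit:
{"method": "jog_arm", "body": {"increments": [[-29.5, -18.6, 0, 0, 0, 0], [-29.5, -18.6, 0, 0, 0, 0], [-29.5, -18.6, 0, 0, 0, 0], [-29.5, -18.6, 0, 0, 0, 0], [-29.5, -18.6, 0, 0, 0, 0]]}}

```text
time_s: 2.78
ee_pos: [422.1, 384.2, 234.3]
tcp_rot: [0.143, 0.99, 0.0, 0.0]
contact_force: [-0.1, -0.1, 0.2]
gripper_width: 0.999
finger_force: 0.0
```

Emit:
{"method": "jog_arm", "body": {"increments": [[-29.5, -18.6, 0, 0, 0, 0], [-29.5, -18.6, 0, 0, 0, 0], [-29.5, -18.6, 0, 0, 0, 0], [-29.5, -18.6, 0, 0, 0, 0], [-29.5, -18.6, 0, 0, 0, 0]]}}

```text
time_s: 3.2
ee_pos: [537.4, 253.2, 234.3]
tcp_rot: [0.143, 0.99, 0.0, 0.0]
contact_force: [0.8, 0.4, -0.7]
gripper_width: 1.0
finger_force: 0.0
```

Emit:
{"method": "jog_arm", "body": {"increments": [[0, 0, 0, 0, 0, -0.12], [0, 0, 0, 0, 0, -0.12], [0, 0, 0, 0, 0, -0.12], [0, 0, 0, 0, 0, -0.12], [0, 0, 0, 0, 0, -0.12]]}}

```text
time_s: 3.62
ee_pos: [536.5, 254.4, 234.1]
tcp_rot: [-0.159, 0.987, 0.0, 0.0]
contact_force: [-0.2, -0.2, -0.5]
gripper_width: 0.999
finger_force: 0.0
```

```bash
python3 -c "
from h import *
go([535,253.5,106],np.radians(109.6)); print(r.get_state()['joint_positions'])"
```

```text
shift [  1.8  -0.4 122.1] turn [ 0.     0.    -0.023] turned shift [  1.8  -0.4 122.1] t 3.6167
[ 2.72036420e-01  1.09313478e-01  1.78212076e+00  2.72512444e-05
  1.25007278e+00 -1.61748942e+00]
```

Emit:
{"method": "jog_arm", "body": {"increments": [[1.8, -0.4, 24, 0, 0, -0.023], [0, 0, 26, 0, 0, 0], [0, 0, 26, 0, 0, 0], [0, 0, 26, 0, 0, 0], [0, 0, 20, 0, 0, 0]]}}

```text
time_s: 4.03
ee_pos: [533.9, 253.4, 109.9]
tcp_rot: [-0.167, 0.986, -0.0, -0.001]
contact_force: [0.3, -0.5, -0.5]
gripper_width: 1.005
finger_force: 0.0
```

Emit:
{"method": "jog_arm", "body": {"increments": [[0, 0, 0, 0, 0, 0], [0, 0, 0, 0, 0, 0], [0, 0, 0, 0, 0, 0], [0, 0, 0, 0, 0, 0], [0, 0, 0, 0, 0, 0]], "claw": 0.2, "newtons": 20}}

```text
time_s: 4.45
ee_pos: [536.1, 254.1, 114.3]
tcp_rot: [-0.167, 0.986, 0.0, 0.002]
contact_force: [0.1, -0.9, 0.4]
gripper_width: 0.299
finger_force: 0.4
```

Emit:
{"method": "jog_arm", "body": {"increments": [[0, 0, 0, 0, 0, 0], [0, 0, 0, 0, 0, 0], [0, 0, 0, 0, 0, 0], [0, 0, 0, 0, 0, 0], [0, 0, 0, 0, 0, 0]]}}

```text
time_s: 4.87
ee_pos: [534.5, 254.7, 113.3]
tcp_rot: [-0.167, 0.986, 0.001, -0.0]
contact_force: [-4.2, 3.6, 5.7]
gripper_width: 0.238
finger_force: 19.0
```

```bash
python3 -c "
from h import *
save(r.grab_frame('scene'),'grip1'); go([579.4,269.2,121],np.radians(109.6))"
```

```text
shift [-47.1  -1.1 -13.7] turn [ 0.002  0.    -0.006] turned shift [-47.1  -1.4 -13.7] t 4.9167
```

View pics/grip1.png

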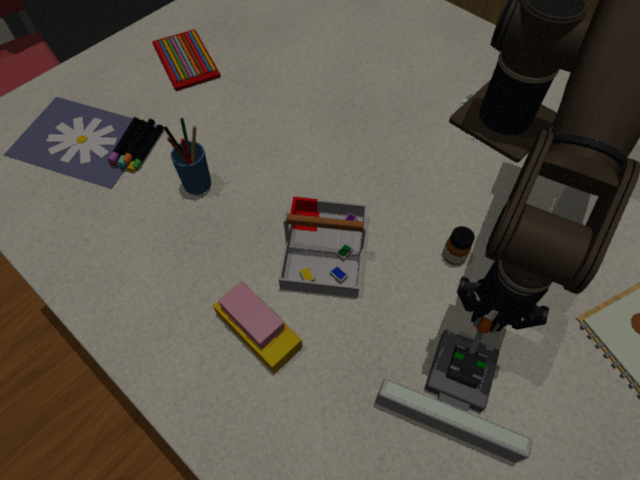

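The knob, at about (485,325), is between the fingers. Next I'll swing it along its arc to upright.

Emit:
{"method": "jog_arm", "body": {"increments": [[-9.4, 0, -5, 0, 0, 0], [-9.4, 0, -4, 0, 0, 0], [-9.4, 0, -3, 0, 0, 0], [-9.4, 0, -1.5, 0, 0, 0], [-9.4, 0, -0.5, 0, 0, 0]]}}

```text
time_s: 5.33
ee_pos: [581.0, 271.0, 130.7]
tcp_rot: [-0.167, 0.986, 0.001, 0.002]
contact_force: [-4.4, 4.0, 12.2]
gripper_width: 0.207
finger_force: 10.5
```

Emit:
{"method": "jog_arm", "body": {"increments": [[0, 0, 0, 0, 0, 0], [0, 0, 0, 0, 0, 0], [0, 0, 0, 0, 0, 0], [0, 0, 0, 0, 0, 0], [0, 0, 0, 0, 0, 0]]}}

```text
time_s: 5.75
ee_pos: [582.1, 271.3, 131.0]
tcp_rot: [-0.167, 0.986, 0.002, 0.005]
contact_force: [-1.5, 5.0, 10.6]
gripper_width: 0.199
finger_force: 8.1
```

```bash
python3 -c "
from h import *
p=r.grab_frame('scene'); cv2.imwrite('pics/up1.png',cv2.resize(p['image'][200:440,360:640,::-1],None,fx=2.5,fy=2.5)); go([579.4,269.2,121],np.radians(109.6))"
```

```text
shift [ 3.2 -1.   4. ] turn [ 0.002  0.009 -0.006] turned shift [ 3.2 -1.   4. ] t 5.8
```

View pics/up1.png

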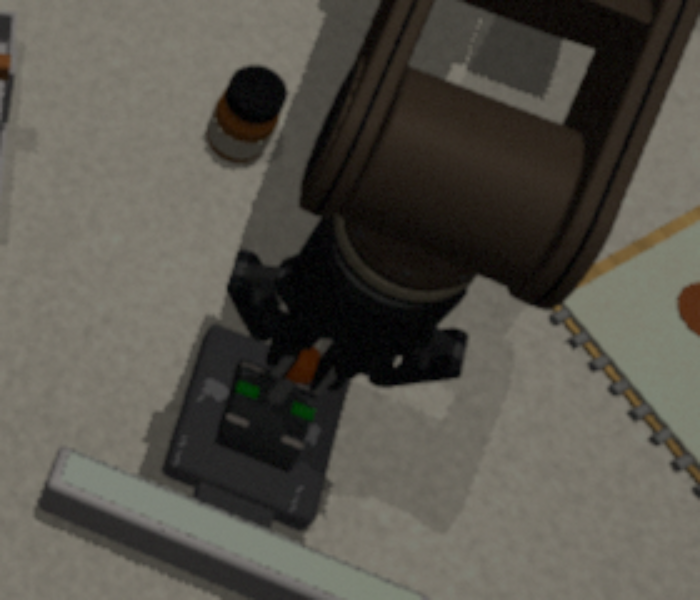

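The lever is between the green marks, at about (305,365) in the crop. I'll release it, rise and measure.

Emit:
{"method": "jog_arm", "body": {"increments": [[0, 0, 0, 0, 0, 0], [0, 0, 0, 0, 0, 0], [0, 0, 0, 0, 0, 0], [0, 0, 0, 0, 0, 0], [0, 0, 0, 0, 0, 0]], "claw": 1}}

```text
time_s: 6.22
ee_pos: [578.8, 268.7, 125.0]
tcp_rot: [-0.167, 0.986, -0.0, -0.001]
contact_force: [0.1, -0.3, -0.3]
gripper_width: 0.898
finger_force: 0.0
```

Emit:
{"method": "jog_arm", "body": {"increments": [[0, 0, -15, 0, 0, 0], [0, 0, -20, 0, 0, 0], [0, 0, -25, 0, 0, 0], [0, 0, -25, 0, 0, 0], [0, 0, -25, 0, 0, 0]]}}

```text
time_s: 6.63
ee_pos: [578.9, 268.8, 236.3]
tcp_rot: [-0.167, 0.986, -0.0, -0.001]
contact_force: [0.6, 0.4, -1.8]
gripper_width: 0.998
finger_force: 0.0
```

```bash
python3 - <<'E'
from h import *
p=r.grab_frame('scene'); cv2.imwrite('pics/up2.png',cv2.resize(p['image'][280:420,400:560,::-1],None,fx=4,fy=4))
from scipy.optimize import least_squares
for d in r.trace(p,"dimmer")[:1]:
    k=world(p,d["mask"]); k=k[(k[:,2]>95)&(k[:,2]<140)]
    q=least_squares(lambda x:np.linalg.norm(k-x,axis=1)-13,np.array([579,269,120.]),loss="soft_l1").x
    a=(q[:2]-[579.4,269.2])@[.942,.335]
    print(d["conf"],d["at"],len(k),q.round(1),k.min(0),k.max(0),"angle",0.7+np.arctan2(a,q[2]-36))
go([558.8,-70,170],np.radians(35.7))
E
```

```text
0.61 [476.8, 347.4] 248 [572.5 266.9 119.9] [562.09072324 254.10964451  95.37454911] [585.44205403 279.22704783 134.72552111] angle 0.6138580978393157
shift [ 134.4 -313.1   64.8] turn [0.005 0.009 1.284] turned shift [-262.5 -216.9   65.7] t 6.7333
```

View pics/up2.png

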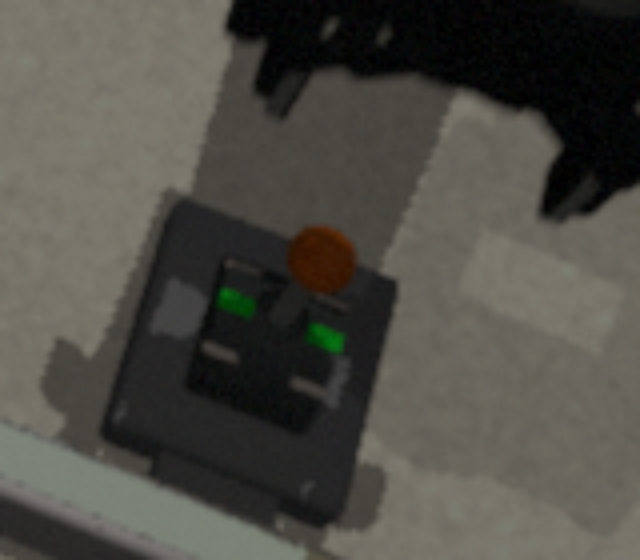

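The knob is at (480.5,344.8). I'll check the angle by projecting candidate angles into the picture.

```bash
python3 - <<'E'
from h import *
for c in("scene","top"):
    p=r.grab_frame(c); f=240/np.tan(np.radians(p["vfov"])/2)
    im=p["image"].astype(int); m=(im[...,0]>90)&(im[...,0]>2*im[...,1])&(im[...,2]<60)
    v,u=np.nonzero(m); k=(abs(u-(480 if c=="scene" else 160))<25)&(abs(v-(345 if c=="scene" else 258))<25)
    print(c,k.sum(),u[k].mean() if k.any() else'',v[k].mean() if k.any() else '')
    for a in(.5,.56,.6,.65,.7,.75):
        X=np.array([579.4+85*np.sin(a-.7)*.942,269.2+85*np.sin(a-.7)*.335,36+85*np.cos(a-.7)])
        x=np.array(p["R"])@X+p["t"]; print(a,(f*x[:2]/x[2]+[p["cx"],p["cy"]]).round(1))
E
```

```text
scene 11 483.8181818181818 339.45454545454544
0.5 [481.4 338.7]
0.56 [480.8 341.4]
0.6 [480.4 343.2]
0.65 [479.8 345.5]
0.7 [479.1 347.9]
0.75 [478.5 350.4]
top 0  
0.5 [159.3 252.4]
0.56 [158.4 250. ]
0.6 [157.8 248.3]
0.65 [157.1 246.2]
0.7 [156.5 244.2]
0.75 [155.9 242.1]
```

Emit:
{"method": "jog_arm", "body": {"increments": [[13.4, -31.3, 0, 0, 0, 0], [13.4, -31.3, 0, 0, 0, 0], [13.4, -31.3, 0, 0, 0, 0], [13.4, -31.3, 0, 0, 0, 0], [13.4, -31.3, 0, 0, 0, 0]]}}

```text
time_s: 7.25
ee_pos: [566.0, 97.9, 233.2]
tcp_rot: [-0.168, 0.986, 0.0, -0.002]
contact_force: [1.0, -0.2, -0.3]
gripper_width: 1.001
finger_force: 0.0
```

Emit:
{"method": "jog_arm", "body": {"increments": [[13.4, -31.3, 0, 0, 0, 0], [13.4, -31.3, 0, 0, 0, 0], [13.4, -31.3, 0, 0, 0, 0], [13.4, -31.3, 0, 0, 0, 0], [13.4, -31.3, 0, 0, 0, 0]]}}

```text
time_s: 7.67
ee_pos: [554.4, -71.8, 233.4]
tcp_rot: [-0.167, 0.986, 0.001, -0.002]
contact_force: [0.3, -1.0, -0.1]
gripper_width: 1.003
finger_force: 0.0
```

Emit:
{"method": "jog_arm", "body": {"increments": [[0, 0, 0, 0, 0, 0.115], [0, 0, 0, 0, 0, 0.115], [0, 0, 0, 0, 0, 0.115], [0, 0, 0, 0, 0, 0.115], [0, 0, 0, 0, 0, 0.115]]}}

```text
time_s: 8.08
ee_pos: [554.7, -70.5, 233.2]
tcp_rot: [0.122, 0.993, 0.0, -0.002]
contact_force: [1.5, -1.1, 0.3]
gripper_width: 0.998
finger_force: 0.0
```

Emit:
{"method": "jog_arm", "body": {"increments": [[0, 0, 0, 0, 0, 0.115], [0, 0, 0, 0, 0, 0.115], [0, 0, 0, 0, 0, 0.115], [0, 0, 0, 0, 0, 0.115], [0, 0, 0, 0, 0, 0.115]]}}

```text
time_s: 8.5
ee_pos: [554.7, -70.2, 233.2]
tcp_rot: [0.398, 0.917, -0.0, -0.002]
contact_force: [0.8, 1.0, 0.6]
gripper_width: 1.001
finger_force: 0.0
```

```bash
python3 - <<'E'
from h import *
p=r.grab_frame('scene'); w=world(p,np.ones((480,640),bool))
h=w[(w[:,2]>34)&(w[:,2]<46)&(abs(w[:,0]-560)<130)&(abs(w[:,1]+72)<130)]
print("rim",len(h),cv2.minAreaRect(h[:,:2].astype(np.float32)))
go([558.8,-70,101],np.radians(35.7)); print(np.round(r.get_state()["joint_positions"],2))
E
```

```text
rim 826 ((559.1444091796875, -71.60969543457031), (194.58206176757812, 151.5181884765625), 35.62287521362305)
shift [ -3.1   3.5 126.2] turn [-0.003 -0.004  0.124] turned shift [ -2.2   3.5 126.2] t 8.55
[-0.31  0.04  1.86 -0.    1.25 -1.05]
```

Emit:
{"method": "jog_arm", "body": {"increments": [[-3, 3.5, 0, 0, 0, 0.124], [0, 0, 30, 0, 0, 0], [0, 0, 35, 0, 0, 0], [0, 0, 35, 0, 0, 0], [0, 0, 26, 0, 0, 0]]}}

```text
time_s: 8.97
ee_pos: [557.9, -69.5, 105.2]
tcp_rot: [0.451, 0.893, -0.001, -0.003]
contact_force: [-0.0, 0.7, -0.5]
gripper_width: 0.999
finger_force: 0.0
```

Emit:
{"method": "jog_arm", "body": {"increments": [[0, 0, 0, 0, 0, 0], [0, 0, 0, 0, 0, 0], [0, 0, 0, 0, 0, 0], [0, 0, 0, 0, 0, 0], [0, 0, 0, 0, 0, 0]], "claw": 0, "newtons": 110}}

```text
time_s: 9.38
ee_pos: [562.1, -70.7, 112.5]
tcp_rot: [0.452, 0.892, 0.0, 0.002]
contact_force: [-0.1, -0.3, -0.4]
gripper_width: 0.3
finger_force: 0.0
```

Emit:
{"method": "jog_arm", "body": {"increments": [[0, 0, 0, 0, 0, 0], [0, 0, 0, 0, 0, 0], [0, 0, 0, 0, 0, 0], [0, 0, 0, 0, 0, 0], [0, 0, 0, 0, 0, 0]]}}

```text
time_s: 9.8
ee_pos: [562.2, -70.7, 112.8]
tcp_rot: [0.452, 0.892, 0.0, 0.002]
contact_force: [-1.1, 0.8, 6.1]
gripper_width: 0.005
finger_force: 3.4
```

```bash
python3 - <<'E'
from h import *
s=r.get_state(); print(s)
p=r.grab_frame('scene'); cv2.imwrite('pics/g2.png',cv2.resize(p['image'][150:330,220:440,::-1],None,fx=3.2,fy=3.2))
E
```

```text
{'time_s': 9.8, 'joint_positions': array([-3.04157014e-01,  1.79705416e-01,  1.94108376e+00,  6.58817823e-05,
        1.01626572e+00, -9.37378411e-01]), 'qd': array([ 0.0003737 , -0.00043675,  0.00098586,  0.00059069, -0.00038818,
        0.00098961]), 'joint_torque': array([-2.73822231e-02, -2.92817277e+01, -2.30525690e+01,  1.78472372e-02,
       -2.44461196e-01, -3.14212186e-03]), 'ee_pos': array([562.23423934, -70.71498706, 112.77160914]), 'tcp_rot': array([4.51819148e-01, 8.92106669e-01, 3.99506220e-04, 2.23360500e-03]), 'contact_force': array([-1.0567591 ,  0.80135041,  6.07578796]), 'moment': array([-0.01482862,  0.18261315, -0.00489801]), 'finger_force': 3.4056518485886045, 'gripper_width': 0.004938713879027493}
```

View pics/g2.png

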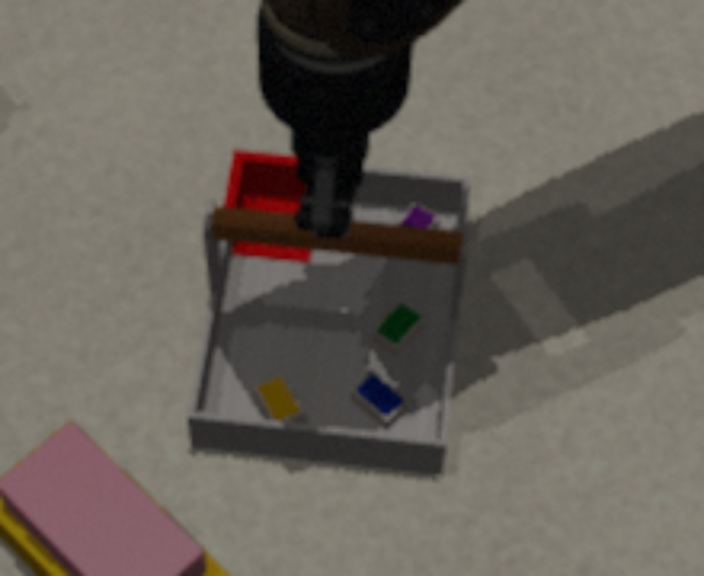

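The crop shows the closed fingers ending at about (325,235), overlapping the bar rather than straddling it. I'll check with depth where they really are.

```bash
python3 - <<'E'
from h import *
np.set_printoptions(precision=1,suppress=True)
p=r.grab_frame('scene'); f=240/np.tan(np.radians(p["vfov"])/2)
def proj(X):
    x=np.array(p["R"])@np.array(X)+p["t"]; return f*x[:2]/x[2]+[p["cx"],p["cy"]]
for z in(113,107,88): print("tool z",z,proj([562.2,-70.7,z]))
print("bar",[proj([558.8+a*.584,-70-a*.812,101]) for a in(-71,0,71)])
for v,u in((200,321),(210,321),(216,321),(220,321),(222,322),(224,322),(226,322),(220,316),(220,327)):
    m=np.zeros((480,640),bool); m[v,u]=1; print(u,v,world(p,m),p["image"][v,u])
w=world(p,np.ones((480,640),bool)); b=w[(w[:,2]>100)&(w[:,2]<116)&(abs(w[:,0]-560)<130)&(abs(w[:,1]+72)<130)]
v=np.array([.584,-.812]);u=np.array([.812,.584]);q=b[:,:2]-[558.8,-70]
for lo in range(-80,80,20):
    k=(q@v>lo)&(q@v<lo+20)
    print(lo,k.sum(),np.percentile((q@u)[k],[5,50,95]) if k.sum() else'',b[k,2].max() if k.sum() else'')
E
```

```text
tool z 113 [324.  219.6]
tool z 107 [323.9 221.5]
tool z 88 [323.8 227.2]
bar [array([364.2, 226.4]), array([325.4, 222.4]), array([287.1, 218.4])]
321 200 [[591.1 -52.  219.5]] [25 24 24]
321 210 [[600.6 -43.2 210.3]] [37 36 35]
321 216 [[605.9 -38.3 204. ]] [34 34 35]
321 220 [[610.  -34.5 200.8]] [23 24 23]
322 222 [[571.8 -66.7 120. ]] [ 9  9 10]
322 224 [[567.9 -70.2 105.6]] [28 16  6]
322 226 [[567.6 -70.5  98.3]] [36 21  8]
316 220 [[614.  -41.7 197.9]] [12  8 13]
327 220 [[604.  -27.  201.9]] [10 10 13]
-80 76 [-6.   4.2 11.8] 112.63924861108335
-60 96 [-4.6  4.3  8.4] 111.46450501861833
-40 98 [-4.3  4.4  8.6] 112.7377892825612
-20 76 [-4.4  6.1  8.6] 114.09036782616634
0 31 [5.4 7.4 9.2] 111.1632346676847
20 85 [-4.7  4.9  8.2] 111.88854517212958
40 96 [-4.4  4.4  8.5] 113.83367610365823
60 84 [-6.9  4.  11. ] 112.32678833833074
```

Emit:
{"method": "jog_arm", "body": {"increments": [[0, 0, 0, 0, 0, 0], [0, 0, 0, 0, 0, 0], [0, 0, 0, 0, 0, 0], [0, 0, 0, 0, 0, 0], [0, 0, 0, 0, 0, 0]]}}

```text
time_s: 10.32
ee_pos: [562.2, -70.7, 112.8]
tcp_rot: [0.452, 0.892, 0.0, 0.002]
contact_force: [-0.2, -0.0, 6.5]
gripper_width: 0.001
finger_force: 3.4
```

```bash
python3 - <<'E'
from h import *
s=r.get_state(); print({k:s[k] for k in("ee_pos","contact_force","moment","finger_force","gripper_width")})
p=r.grab_frame('top'); cv2.imwrite('pics/g3.png',cv2.resize(p['image'][190:330,250:420,::-1],None,fx=4,fy=4))
E
```

```text
{'ee_pos': array([562.23770896, -70.70235917, 112.75696335]), 'contact_force': array([-0.22785912, -0.01422813,  6.54008986]), 'moment': array([0.00061427, 0.21042158, 0.01576829]), 'finger_force': 3.415069876355119, 'gripper_width': 0.001478611797751346}
```

View pics/g3.png

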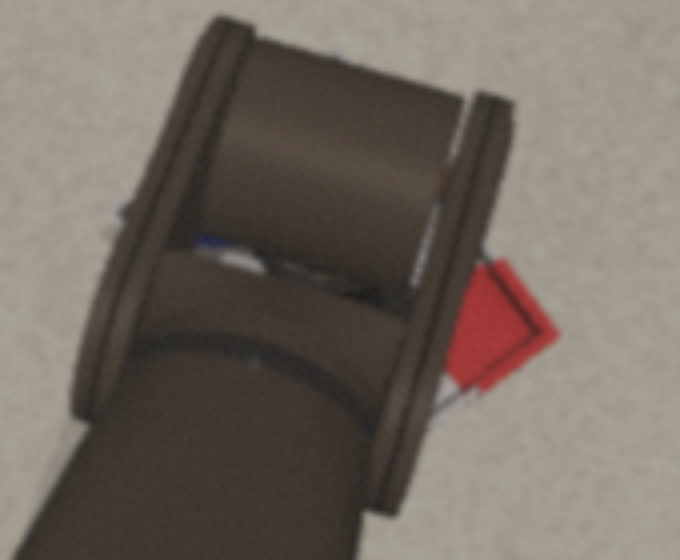

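The fingers shut on top of the bar: there is a steady 6.5 N upward force and zero opening. The pads evidently sit about 20 mm higher than the nominal figures say. I'll reopen and go 20 mm deeper, which leaves ample clearance to the floor.

Emit:
{"method": "jog_arm", "body": {"increments": [[0, 0, 0, 0, 0, 0], [0, 0, 0, 0, 0, 0], [0, 0, 0, 0, 0, 0], [0, 0, 0, 0, 0, 0], [0, 0, 0, 0, 0, 0]], "claw": 1}}

```text
time_s: 10.78
ee_pos: [559.9, -70.1, 109.4]
tcp_rot: [0.452, 0.892, -0.0, -0.001]
contact_force: [0.5, -0.3, 0.3]
gripper_width: 0.711
finger_force: 0.0
```

Emit:
{"method": "jog_arm", "body": {"increments": [[0, 0, 0, 0, 0, 0], [0, 0, 0, 0, 0, 0], [0, 0, 0, 0, 0, 0], [0, 0, 0, 0, 0, 0], [0, 0, 0, 0, 0, 0]]}}

```text
time_s: 11.2
ee_pos: [560.5, -70.2, 110.0]
tcp_rot: [0.452, 0.892, -0.0, -0.0]
contact_force: [0.1, 0.6, 0.4]
gripper_width: 1.0
finger_force: 0.0
```

```bash
python3 - <<'E'
from h import *
p=r.grab_frame('scene'); cv2.imwrite('pics/g4.png',cv2.resize(p['image'][150:330,220:440,::-1],None,fx=3.2,fy=3.2))
go([558.8,-70,81],np.radians(35.7)); print(r.finger_overhang, r.get_state()["ee_pos"],[a for a in dir(r) if a[0]!="_"])
E
```

```text
shift [ 1.2 -1.3 23. ] turn [-0.   -0.    0.01] turned shift [ 1.2 -1.3 23. ] t 11.25
25.0 [560.53452713 -70.24884408 109.97345238] ['PlanningError', 'close_job', 'finger_overhang', 'get_state', 'grab_frame', 'trace']
```

View pics/g4.png

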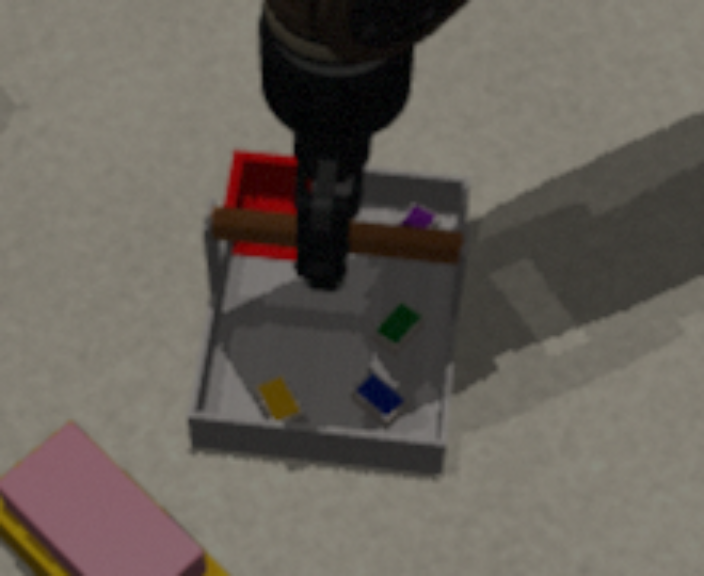

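The open near finger now hangs in front of the bar, with its tip at (320,285) in the crop. Going deeper, then closing.

Emit:
{"method": "jog_arm", "body": {"increments": [[1.2, -1.3, 5, 0, 0, 0.01], [0, 0, 6, 0, 0, 0], [0, 0, 6, 0, 0, 0], [0, 0, 4, 0, 0, 0], [0, 0, 2, 0, 0, 0]]}}

```text
time_s: 11.67
ee_pos: [558.0, -69.8, 85.6]
tcp_rot: [0.456, 0.89, -0.0, -0.001]
contact_force: [-0.2, -0.6, -0.2]
gripper_width: 0.997
finger_force: 0.0
```

Emit:
{"method": "jog_arm", "body": {"increments": [[0, 0, 0, 0, 0, 0], [0, 0, 0, 0, 0, 0], [0, 0, 0, 0, 0, 0], [0, 0, 0, 0, 0, 0], [0, 0, 0, 0, 0, 0]], "claw": 0, "newtons": 110}}

```text
time_s: 12.08
ee_pos: [559.0, -70.1, 87.4]
tcp_rot: [0.456, 0.89, 0.0, 0.0]
contact_force: [-0.2, 0.3, 0.1]
gripper_width: 0.297
finger_force: 0.0
```

Emit:
{"method": "jog_arm", "body": {"increments": [[0, 0, 0, 0, 0, 0], [0, 0, 0, 0, 0, 0], [0, 0, 0, 0, 0, 0], [0, 0, 0, 0, 0, 0], [0, 0, 0, 0, 0, 0]]}}

```text
time_s: 12.5
ee_pos: [559.4, -70.1, 87.8]
tcp_rot: [0.456, 0.89, 0.0, 0.001]
contact_force: [0.1, 0.5, 4.4]
gripper_width: 0.14
finger_force: 107.6
```

Emit:
{"method": "jog_arm", "body": {"increments": [[0, 0, -6, 0, 0, 0], [0, 0, -10, 0, 0, 0], [0, 0, -14, 0, 0, 0], [0, 0, -18, 0, 0, 0], [0, 0, -20, 0, 0, 0]]}}

```text
time_s: 12.92
ee_pos: [556.8, -69.7, 153.6]
tcp_rot: [0.456, 0.89, -0.001, -0.003]
contact_force: [0.0, 0.2, -4.5]
gripper_width: 0.136
finger_force: 107.5
```

Emit:
{"method": "jog_arm", "body": {"increments": [[0, 0, -22, 0, 0, 0], [0, 0, -25, 0, 0, 0], [0, 0, -25, 0, 0, 0], [0, 0, -25, 0, 0, 0], [0, 0, -22, 0, 0, 0]]}}

```text
time_s: 13.33
ee_pos: [557.9, -69.9, 274.6]
tcp_rot: [0.456, 0.89, -0.0, -0.001]
contact_force: [0.7, -0.5, -5.1]
gripper_width: 0.145
finger_force: 107.6
```

Emit:
{"method": "jog_arm", "body": {"increments": [[0, 0, -15, 0, 0, 0], [0, 0, -8, 0, 0, 0], [0, 0, -3, 0, 0, 0], [0, 0, 0, 0, 0, 0], [0, 0, 0, 0, 0, 0]]}}

```text
time_s: 13.75
ee_pos: [557.9, -69.8, 298.1]
tcp_rot: [0.456, 0.89, -0.0, -0.002]
contact_force: [-1.3, -0.0, -5.2]
gripper_width: 0.143
finger_force: 107.5
```

```bash
python3 - <<'E'
from h import *
print(np.round(r.get_state()["joint_positions"],2))
p=r.grab_frame('scene'); cv2.imwrite('pics/lift.png',p['image'][100:400,160:560,::-1])
E
```

```text
[-0.3  -0.    1.78 -0.    1.37 -0.93]
```

View pics/lift.png

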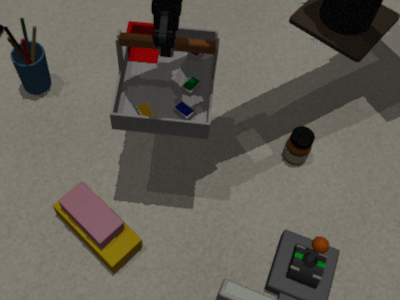

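The tray is lifted level in the air with all pans inside, and the lever stands at the green mark. Next is the tilt toward the red corner.

Emit:
{"method": "jog_arm", "body": {"increments": [[0, 0, 0, -0.05, 0.05, 0], [0, 0, 0, -0.05, 0.05, 0], [0, 0, 0, -0.05, 0.05, 0], [0, 0, 0, -0.05, 0.05, 0], [0, 0, 0, -0.05, 0.05, 0]]}}

```text
time_s: 14.22
ee_pos: [558.3, -70.3, 298.5]
tcp_rot: [0.449, 0.876, 0.168, -0.055]
contact_force: [-1.0, 0.2, -4.3]
gripper_width: 0.14
finger_force: 107.6
```

Emit:
{"method": "jog_arm", "body": {"increments": [[0, 0, 0, -0.05, 0.05, 0], [0, 0, 0, -0.05, 0.05, 0], [0, 0, 0, -0.05, 0.05, 0], [0, 0, 0, -0.05, 0.05, 0], [0, 0, 0, -0.05, 0.05, 0]]}}

```text
time_s: 14.63
ee_pos: [558.3, -70.8, 298.2]
tcp_rot: [0.429, 0.835, 0.329, -0.107]
contact_force: [1.1, -0.0, -5.1]
gripper_width: 0.14
finger_force: 107.8
```

Emit:
{"method": "jog_arm", "body": {"increments": [[0, 0, 0, -0.02, 0.02, 0], [0, 0, 0, -0.01, 0.01, 0], [0, 0, 0, 0, 0, 0], [0, 0, 0, 0, 0, 0], [0, 0, 0, 0, 0, 0]]}}

```text
time_s: 15.05
ee_pos: [559.0, -69.8, 300.4]
tcp_rot: [0.424, 0.829, 0.348, -0.112]
contact_force: [0.2, 1.2, -5.1]
gripper_width: 0.137
finger_force: 107.7
```

```bash
cat > chk.py <<'E'
from h import *
import sys
np.set_printoptions(precision=2,suppress=True)
s=r.get_state(); R=Ro.from_quat(s["tcp_rot"]).as_matrix()
print(s["joint_positions"],"z-comp trayx,trayy",-R[2,1],-R[2,0],"tilt",np.degrees(np.arccos(-R[2,2])))
p=r.grab_frame("scene"); save(p,sys.argv[1])
# red corner from tool frame: grip + 91*tx+71*ty -97*tz ; tx=-toolY, ty=-toolX, tz=-toolZ
Rt=np.stack([-R[:,1],-R[:,0],-R[:,2]],1)
g=np.array(s["ee_pos"])+14*Rt[:,2]
rc=g+Rt@[91,71,-97]; print("red corner est",rc)
for c in("scene","top"):
    if c=="top": p=r.grab_frame(c)
    for n in("pan_blue","pan_yellow","pan_green","pan_purple"):
        for d in r.trace(p,n)[:1]:
            w=world(p,d["mask"])
            if len(w): print(c,n,round(d["conf"],2),d["at"],"tray xyz",Rt.T@(np.median(w,0)-g)+[0,0,101],"dist",np.linalg.norm(np.median(w,0)-rc))
E
python3 chk.py tilt1
```

```text
[-0.59  0.08  1.81  0.67  1.61 -1.32] z-comp trayx,trayy -0.48150789134051614 -0.48032245972753984 tilt 42.85280840696957
red corner est [540.7  -94.71 161.61]
scene pan_yellow 0.47 [315.4, 198.0] tray xyz [30.17 59.64 12.52] dist 62.469059911347586
scene pan_purple 0.66 [344.7, 176.8] tray xyz [75.39 23.8  11.88] dist 50.3367056306607
top pan_yellow 0.61 [156.4, 251.0] tray xyz [ -61.86 -120.09 -266.18] dist 364.5286840659408
top pan_purple 0.74 [332.5, 269.1] tray xyz [78.7  20.57 13.04] dist 52.6914497846806
```

View pics/tilt1.png

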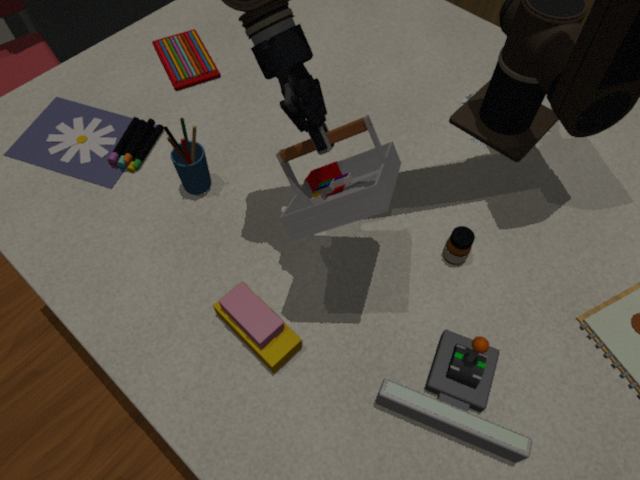

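All pans have slid into the red corner region, around (328,182). I'll check the blue and green pans numerically by colour.

```bash
cat > col.py <<'E'
from h import *
np.set_printoptions(precision=0,suppress=True)
s=r.get_state(); R=Ro.from_quat(s["tcp_rot"]).as_matrix(); Rt=np.stack([-R[:,1],-R[:,0],-R[:,2]],1); g=np.array(s["ee_pos"])+14*Rt[:,2]
for c in("scene","top"):
    p=r.grab_frame(c); hsv=cv2.cvtColor(p["image"],cv2.COLOR_RGB2HSV)
    for n,lo,hi in(("blue",105,130),("green",45,85),("yellow",18,33),("purple",131,165),("white",0,180)):
        m=(hsv[...,0]>=lo)&(hsv[...,0]<=hi)&(hsv[...,1]>90)&(hsv[...,2]>40)
        if n=="white": m=(hsv[...,1]<60)
        w=world(p,m); q=(w-g)@Rt+[0,0,101]
        k=(abs(q[:,0])<92)&(abs(q[:,1])<72)&(q[:,2]>(9 if n=="white" else 2))&(q[:,2]<32); q=q[k]
        if n=="white": print(c,"white", len(q), np.percentile(np.linalg.norm(q-[91,71,4],axis=1),[5,50,95]) if len(q) else''); continue
        if len(q): m=np.median(q,0); print(c,n,len(q),m,"dist",np.linalg.norm(m-[91,71,10]), "max",np.percentile(np.linalg.norm(q-[91,71,10],axis=1),90))
E
python3 col.py
```

```text
scene blue 32 [61. 54. 17.] dist 35.29117267552382 max 42.54874651314986
scene green 23 [80. 56. 17.] dist 19.921395977064215 max 27.28853810722214
scene yellow 49 [33. 61. 17.] dist 58.97524568031298 max 66.88637036432625
scene purple 34 [80. 28. 17.] dist 45.26203616446134 max 54.56981171313755
scene white 726 [ 41.  80. 217.]
top blue 34 [63. 48. 16.] dist 36.37406724656618 max 40.849041256587014
top green 68 [82. 56. 15.] dist 18.877621755506645 max 26.8094114379117
top yellow 5 [88. 53. 16.] dist 18.928063915421117 max 26.666075911121382
top purple 80 [82. 25. 16.] dist 46.77089027287342 max 56.110774076117885
top white 933 [ 36. 104. 169.]
```

Emit:
{"method": "jog_arm", "body": {"increments": [[0, 0, 0, 0, 0, 0], [0, 0, 0, 0, 0, 0], [0, 0, 0, 0, 0, 0], [0, 0, 0, 0, 0, 0], [0, 0, 0, 0, 0, 0]]}}

```text
time_s: 16.07
ee_pos: [558.8, -70.1, 300.0]
tcp_rot: [0.425, 0.828, 0.348, -0.112]
contact_force: [0.2, -0.2, -5.2]
gripper_width: 0.139
finger_force: 107.7
```

```bash
python3 col.py | grep scene; python3 -c "
from workcell import r
print(abs(r.get_state()['qd']).max()); print(r.close_job())"
```

```text
scene blue 29 [61. 54. 17.] dist 35.633138706278146 max 42.30241621469506
scene green 26 [79. 56. 17.] dist 21.128668139151035 max 27.521642509557388
scene yellow 48 [34. 61. 17.] dist 58.30680741454339 max 67.36940576634466
scene purple 34 [81. 28. 17.] dist 44.84599913057093 max 54.822377552843015
scene white 710 [ 41.  81. 218.]
0.005575904256587688
the job is handed in; nothing more can be done
None
```

I handed the job in at about 16 s; no verdict came back. By my last measurements the lever is near half (about 0.61–0.64 rad, allowed 0.56–0.84) and the tray is held still, tilted about 43° with the red corner lowest, about 160 mm above the table. All four pans lie within 60 mm of that corner, and the arm did not go near the cup, jar or boxes.

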